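# Turn the tumbling barrel's lid until it drops home

### The arm

A 6-joint arm with a two-finger parallel gripper is mounted at the origin on the work surface. World frame = base frame: x ahead of the robot, y to its left, z up, the work surface at z = 0. Lengths are in mm, angles in rad, forces in N, time in s.
With the tool pointing down it reaches from about 350 to 975 mm from the base axis. Payload 7.1 kg.
Tool frame: the origin (TCP) lies on the front face of the gripper's body, between the roots of the fingers; the fingertips stand 80 mm ahead of it and the grasp point (between the pads) lies 61 mm ahead of it (env.tips_ahead is the distance from the TCP to the fingertips, in mm); z points along the fingers, y is the direction in which the jaws open and shut (so a half turn about z gives the same grasp; the last joint's range is limited). The gripper opens to 88 mm and grips with 3 to 60 N. Pads are 20 mm wide; open, the fingers measure 115 mm over their backs; the gripper's body (75 mm by 178 mm) begins 61 mm behind the grasp point.
Start: joints at [1.13, 0.423, 1.63, -0, 1.089, -0.019], TCP at [255.845, 570.218, 302.675] pointing down, gripper open.
Joint ranges: [-3, 3], [-0.9, 2.11], [0.09, 2.58], [-1.31, 4.45], [0.11, 2.69], [-2.54, 2.54]. Speed limits (rad/s): [2.39, 2.39, 3.01, 3.14, 3.14, 3.14].

### API

Orientations are given as a unit quaternion [x, y, z, w].
In Python, from station import env, set_gripper, viewer, workorder gives the robot as it stands. Calls block until the motion is done:
- env.reach(position, orientation): joint-space move of the TCP to a pose.
- env.move_l(position, rot=None, rate=150, f_stop=None): straight line of the TCP; rot=None keeps the orientation; rate is the mean speed in mm/s. With f_stop (N) it stops when the force on the tool has changed by that much, and returns True; else False.
- env.move_joints(angles): joint-space move.
- set_gripper(opening): finger opening in mm; the grip force is fixed at half the most; returns when the fingers have stopped.
- env.hold(seconds).
- env.ik(position, orientation): joint angles nearest the present ones, or None.
- env.read_state(): the state.
- viewer.camera(name): name is "scene" or "side" or "wrist"; returns the picture (384x512x3 uint8, blue, green, red); there is no depth.
- viewer.camera_params(name): a dict with "fx", "fy", "cx", "cy" (pixels), "dist" ([k1, k2, p1, p2, k3] as OpenCV has them; the pictures are not rectified), "pose" (4x4, takes a point from camera to world coordinates); the wrist camera has in their place "tool_from_camera" (4x4, takes a point from camera to tool coordinates, whose origin is the TCP and whose axes are the flange's). Camera axes: x right, y up, looking along -z (the intrinsics and any distortion apply to the point x, -y, -z); pixel columns grow to the right and rows downward; lengths in mm; the calibration is good to about 2 mm. A picture is of the moment at which its call begins: read the wrist's pose just before it. camera_params takes no time and is no camera call.
A pose or a line that the arm cannot do raises env.IKError and nothing moves.
- workorder.sign_off(): hands the job in, once; it reports no verdict.
The state is a dict: "time_s": time; "qpos": joint angles; "dq": joint speeds; "tau": joint torques, N m; "tool_pos": TCP position; "orientation": TCP orientation; "force": force on the tool from outside, world axes, zero at the start; "wrist_torque": the same for the moment, N m; "width": finger opening in mm.
Only numpy, scipy, OpenCV 4.12 (cv2) and the standard library are available. Lean on these libraries where they do the work, as an engineer would, in place of code of your own. Each camera call takes 0.05 s, during which the arm holds its last target.

### The job

The lid of the larger tumbling barrel on the jeweller's bench is only perched on the rim. Turn it by its grip bar, without lifting it off, until its hidden lugs drop into the notches and the lid sits fully home on the rim, then let go. Leave the lid of the smaller barrel, which is already closed, alone.

Things in the scene. Friction and masses are not known exactly. Their poses are not given: they have to be found in the camera images.
- lid: Larger barrel's loose grey lid, 0.3 kg. Flange 120 mm across, 8 mm thick. Origin: centre of flange's underside; z up; x along its grip bar. Hidden below: a centring plug (82 mm across, 20 deep, 5 mm play) and four lugs, 14 wide, 10 deep, at +x, -x, +y, -y. They stand on the rim at first, so the level lid is 10 mm too high, the bar about midway between ears (32 to 45 degrees off the nearest).
- lid_bar (a point): Middle of the lid's upright grip bar, 25 mm above the lid's origin; x along the bar. Bar: 80 mm long, 16 thick, 34 high, its top 42 mm above the lid's origin. Turn it either way, the nearer is best; friction is light. Within about 10 degrees of a home direction the lid is free to fall 10 mm, by its own weight when let go or by a light push down.
- barrel: Larger black barrel, fixed, left or right; 110 mm across, mouth 92, in a wooden foot 160 across. Origin: foot's underside centre, z up. Rim 125 mm up, with notches 12 deep at +x, -x, +y, -y, hidden by the lid. Below each, an ear 16 wide reaches 81 mm from the axis, seen past the flange. Home: bar in line with either pair of opposite ears (barrel x or y), lid origin 125 mm above this one.
- small_lid: Smaller barrel's lid, same shape and grey: flange 90 mm across, bar 60 long, 14 thick, 30 high. Origin: centre of the flange's underside, 92 mm above the bench; x along its bar. Already home on a black barrel 82 mm across in a wooden foot 124 mm across. Not to be disturbed.
Mind the look-alikes: they are no part of the job. Leave any yellow look-alike of the lid alone. Leave any white look-alike of the barrel alone.

How it is judged (in metres and radians):
At the end, for the whole second after the job is handed in: The larger barrel's lid rests fully home: its flange on the rim (within 3.5 mm of 125 mm above the barrel's origin, level within 4.5 degrees, centred within 10 mm), its grip bar in line with either pair of opposite ears within 23 degrees (as the notches allow), at rest and released (z of lid in the frame of barrel between 0.12 and 0.1285 m and horizontal distance between lid and barrel below 0.01 m and (angle between the x axis of lid and the x axis of barrel, either way round below 0.4 rad or angle between the x axis of lid and the y axis of barrel, either way round below 0.4 rad) and angle between lid's own z axis and vertical below 0.08 rad and linear speed of lid below 0.02 m/s); the robot touches nothing.
It fails at once if the lid is lifted off its barrel (more than 25 mm above its starting height) (z of lid in the frame of barrel above 0.16 m).
It fails at once if the smaller barrel's lid is disturbed (moved by more than 10 mm) (distance of small_lid from where it was at the start of the episode above 0.01 m).
It also fails if it takes over 38 s, if anything falls off the work surface, if the arm or the gripper's body presses on something with over 40 N, if the wrist force passes 120 N, or if a joint passes its speed limit or range.

## Working session

There is one attempt and no reset: what is moved stays moved. The work goes in short steps, each a Python script; the robot and the scene stay as the last script left them, time stands still between calls to the robot, and variables do not carry over. Pictures are saved under pics/ and viewed, and the job is handed in when it is done.

```bash
mkdir -p pics; ls
python3 - <<'E'
from station import env, set_gripper, viewer, workorder
import cv2
for n in ("scene","side","wrist"):
    cv2.imwrite(f"pics/{n}0.png",viewer.camera(n))
    p=viewer.camera_params(n); print(n,p)
s=env.read_state(); print(s)
E
```

```text
pics
scene {'fx': 366.6661163347466, 'fy': 366.6661163347466, 'cx': 261.1371763329076, 'cy': 189.1384612249638, 'dist': array([-0.08675285,  0.        ,  0.        ,  0.        ,  0.        ]), 'pose': array([[-7.80294073e-01, -4.33371690e-01,  4.50921432e-01,
         9.29004068e+02],
       [ 6.25405837e-01, -5.44088544e-01,  5.59316721e-01,
         4.97534467e+02],
       [ 2.94915282e-03,  7.18440418e-01,  6.95582251e-01,
         6.58006817e+02],
       [ 0.00000000e+00,  0.00000000e+00,  0.00000000e+00,
         1.00000000e+00]])}
side {'fx': 430.40421457031584, 'fy': 430.40421457031584, 'cx': 252.5558410036332, 'cy': 185.52399860755088, 'dist': array([-0.08114916,  0.        ,  0.        ,  0.        ,  0.        ]), 'pose': array([[ 9.38160624e-01,  2.32435972e-01, -2.56569995e-01,
         3.20046402e+02],
       [-3.45990675e-01,  6.55277515e-01, -6.71492242e-01,
        -5.93974005e+02],
       [ 1.20455964e-02,  7.18738407e-01,  6.95176241e-01,
         7.98808914e+02],
       [ 0.00000000e+00,  0.00000000e+00,  0.00000000e+00,
         1.00000000e+00]])}
wrist {'fx': 28
[... 507 characters left out ...]
0,
         1.00000000e+00]])}
{'time_s': 0.15, 'qpos': array([ 1.12998604e+00,  4.23669881e-01,  1.63047740e+00, -1.92313818e-05,
        1.08858847e+00, -1.89920616e-02]), 'dq': array([ 0.00060926, -0.00281235, -0.00279709,  0.0007032 ,  0.00014127,
       -0.00090156]), 'tau': array([-2.73388872e-05, -5.44982564e+01, -2.73917288e+01,  6.44282042e-02,
        2.05389824e-02, -8.42328541e-05]), 'tool_pos': array([255.72612234, 569.9369513 , 302.09191473]), 'orientation': array([ 2.09344555e-01,  9.77841772e-01, -5.58449541e-04, -1.21952207e-04]), 'force': array([ 0.52832264,  0.3509768 , -0.50850424]), 'wrist_torque': array([-0.01452153,  0.00962094, -0.06775458]), 'width': 87.908806649199}
```

View pics/scene0.png

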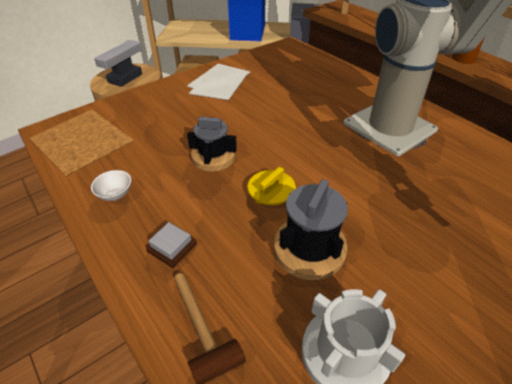

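View pics/side0.png

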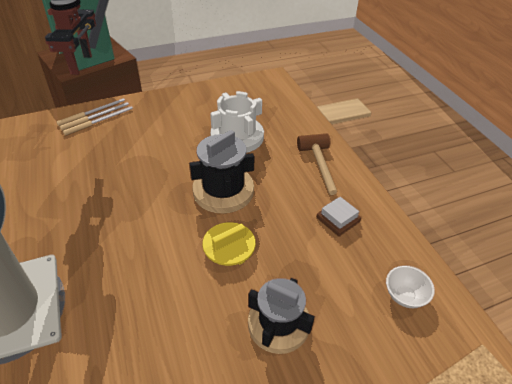

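View pics/wrist0.png

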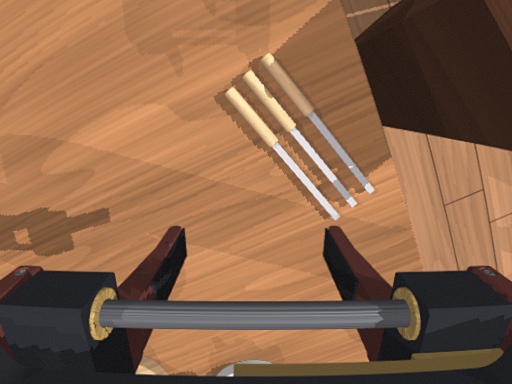

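The scene view shows four candidates:
- The large grey lid on a black barrel: scene (317,208), side (221,155). This is the target.
- The small grey lid: scene (211,130), side (283,300). Leave alone.
- The yellow lid: scene (271,187), side (229,243). Leave alone.
- The white barrel: scene (350,345), side (237,120). Leave alone.

Next, close crops of the chosen one.

Run:
```python
import cv2, numpy as np
a=cv2.imread("pics/scene0.png")[165:285,255:365]; b=cv2.imread("pics/side0.png")[120:220,170:280]
a=cv2.resize(a,(396,432),interpolation=cv2.INTER_CUBIC); b=cv2.resize(b,(396,360),interpolation=cv2.INTER_CUBIC)
o=np.zeros((432,800,3),np.uint8); o[:432,:396]=a; o[:360,400:796]=b
cv2.imwrite("pics/crop0.png",o)
```

```text
(no output)
```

View pics/crop0.png

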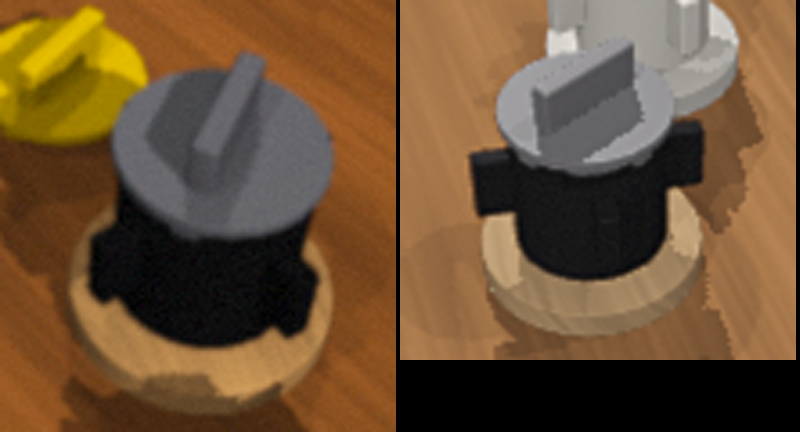

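The crop confirms the choice: a grey lid on a black barrel, with ears at lower left and lower right. In the scene view the bar runs from about (312,206) to (324,181). Next I locate the flange by its mask and ray casting.

```bash
cat > h.py <<'E'
import numpy as np, cv2
from scipy.spatial.transform import Rotation as R
def ray(p,pose,uv):
    K=np.array([[p['fx'],0,p['cx']],[0,p['fy'],p['cy']],[0,0,1.]])
    n=cv2.undistortPoints(np.asarray(uv,float).reshape(-1,1,2),K,p['dist'])[:,0]
    d=np.c_[n[:,0],-n[:,1],-np.ones(len(n))]@pose[:3,:3].T
    return pose[:3,3],d
def plane(p,pose,uv,z):
    o,d=ray(p,pose,uv); return o+d*((z-o[2])/d[:,2])[:,None]
def circ(P):
    A=np.c_[2*P[:,:2],np.ones(len(P))]; s=np.linalg.lstsq(A,(P[:,:2]**2).sum(1),rcond=None)[0]
    return s[:2],np.sqrt(s[2]+s[:2]@s[:2])
def wpose(s,p):
    T=np.eye(4); T[:3,:3]=R.from_quat(s['orientation']).as_matrix(); T[:3,3]=s['tool_pos']
    return T@p['tool_from_camera']
E
python3 - <<'E'
from h import *
from station import env, viewer
seg={'scene':((255,165,365,285),(317,230)),'side':((170,120,280,220),(210,160))}
for n,im in (('scene',cv2.imread('pics/scene0.png')),('side',cv2.imread('pics/side0.png'))):
    p=viewer.camera_params(n)
    hsv=cv2.cvtColor(im,cv2.COLOR_BGR2HSV)
    m=((hsv[...,1]<60)&(hsv[...,2]>50)).astype(np.uint8)
    x0,y0,x1,y1=seg[n][0]; k=np.zeros_like(m);k[y0:y1,x0:x1]=1;m*=k
    m=cv2.morphologyEx(m,cv2.MORPH_OPEN,np.ones((3,3)))
    c,l,st,ce=cv2.connectedComponentsWithStats(m)
    for i in range(1,c):
        if st[i,4]>300: print(n,st[i],ce[i])
    cv2.imwrite(f'pics/m_{n}.png',cv2.resize(m[y0:y1,x0:x1]*255,None,fx=4,fy=4))
# hand points
S=lambda u,v:(255+u/3.6,165+v/3.6); D=lambda u,v:(170+(u-400)/3.6,120+v/3.6)
p=viewer.camera_params('scene')
fl=[S(112,150),S(135,195),S(180,228),S(230,234),S(290,215),S(330,165),S(322,125),S(290,88),S(130,105),S(160,80)]
for z in (139,143): print('scene flange',circ(plane(p,p['pose'],fl,z)))
e=plane(p,p['pose'],[S(207,138),S(251,62)],177);print(e,np.linalg.norm(e[0]-e[1]))
p=viewer.camera_params('side')
fl=[D(498,110),D(510,80),D(535,60),D(675,105),D(655,72),D(662,135),D(620,160),D(570,160),D(520,140)]
for z in (139,143): print('side flange',circ(plane(p,p['pose'],fl,z)))
e=plane(p,p['pose'],[D(543,92),D(630,42)],177);print(e,np.linalg.norm(e[0]-e[1]))
E
```

```text
scene [ 286  180   61   51 2275] [316.45714286 207.04175824]
side [ 197  120   67   49 2414] [229.47555924 142.19594035]
scene flange (array([537.17339526, 183.95166696]), np.float64(60.066279243966335))
scene flange (array([540.19324518, 186.36845834]), np.float64(59.60334675597579))
[[567.35477734 197.86968415 177.        ]
 [509.18533957 172.24507311 177.        ]] 63.563387109929145
side flange (array([538.04199745, 187.93207   ]), np.float64(59.23178907540276))
side flange (array([536.7204294 , 183.19187289]), np.float64(58.87270457195209))
[[502.46160056 163.53702557 177.        ]
 [571.53835864 195.18752427 177.        ]] 75.98258073417044
```

Both views put the lid at about (538,185), with radius 59–60 mm against 60 expected and the bar at about 24°. Now an overhead wrist view to measure the bar and ears.

```bash
cat >> h.py <<'E'
def dn(deg):
    a=np.radians(deg)/2; return [np.cos(a),np.sin(a),0,0]
E
python3 - <<'E'
from h import *
import pickle
from station import env, viewer
env.reach([538,185,350],dn(155))
env.hold(0.2)
s=env.read_state(); im=viewer.camera('wrist')
cv2.imwrite('pics/w1.png',im); pickle.dump(s,open('s1.pkl','wb'))
print(s['time_s'],s['qpos'],s['tool_pos'],s['force'])
E
```

```text
2.1 [ 3.11726975e-01  2.88944541e-01  1.71194716e+00  7.61566114e-05
  1.14089776e+00 -8.24072176e-01] [537.75973975 185.80305379 349.88832838] [-1.10452459  0.09137924 -0.13642252]
```

View pics/w1.png

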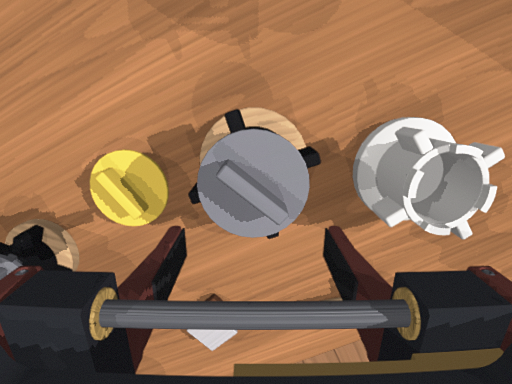

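The overhead view shows the grey lid at (253,182), with ears showing at (235,120), (312,157), (195,193) and (273,235). The bar runs from about (222,168) to (285,216). I'll enlarge it for exact points.

Run:
```python
import cv2
a=cv2.imread("pics/w1.png")[95:245,180:330]
cv2.imwrite("pics/w1c.png",cv2.resize(a,(600,600),interpolation=cv2.INTER_CUBIC))
```

```text
(no output)
```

View pics/w1c.png

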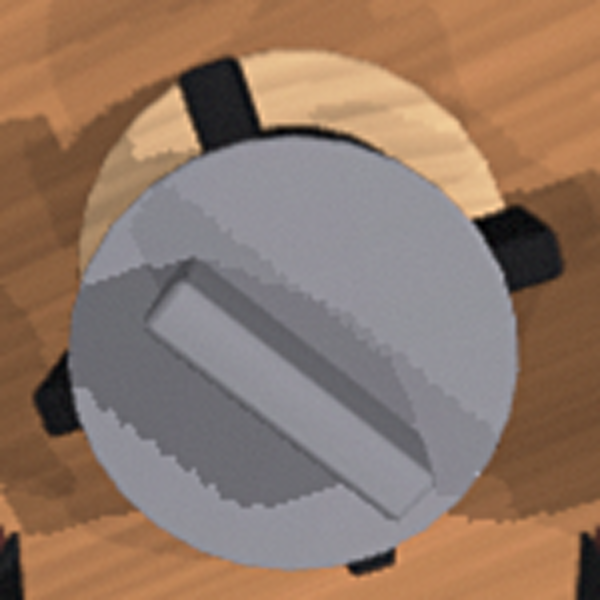

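Run:
```python
from h import *
import pickle
from station import viewer
s=pickle.load(open('s1.pkl','rb')); p=viewer.camera_params('wrist'); T=wpose(s,p)
im=cv2.imread('pics/w1.png'); h=cv2.cvtColor(im,cv2.COLOR_BGR2HSV)
m=((h[...,1]<60)&(h[...,2]>70)).astype(np.uint8); k=np.zeros_like(m);k[110:242,185:325]=1;m*=k
m=cv2.morphologyEx(m,cv2.MORPH_OPEN,np.ones((5,5)))
c=max(cv2.findContours(m,0,1)[0],key=cv2.contourArea); e=cv2.fitEllipse(cv2.convexHull(c)); print('ell',e)
P=cv2.convexHull(c)[:,0].astype(float)
for z in (139,143): print('flange',z,circ(plane(p,T,P,z)))
f=lambda *q:[(180+x/4-.4,95+y/4-.4) for x,y in q]
B=plane(p,T,f((148,323),(187,278),(435,480),(398,520)),177)
ax=(B[2]+B[3]-B[0]-B[1])[:2]/2
print('bar centre',B.mean(0),'len',np.linalg.norm(ax),'thick',np.linalg.norm(B[0]-B[1]),np.linalg.norm(B[2]-B[3]),'deg',np.degrees(np.arctan2(ax[1],ax[0]))%180)
for z in (80,95,110,120):
    E=plane(p,T,f((210,66),(372,570),(540,233),(40,415)),z)[:,:2]
    for a,b in ((0,1),(2,3)):
        d=E[a]-E[b]; print(z,'ears',np.linalg.norm(d).round(1),'mid',(E[a]+E[b])/2,'deg',(np.degrees(np.arctan2(d[1],d[0]))%180).round(1))
    L=plane(p,T,f((183,85),(205,155),(240,62),(260,135),(478,218),(523,208)),z)
    for a,b in ((0,1),(2,3),(4,5)):
        d=L[a]-L[b]; print('  edge',(np.degrees(np.arctan2(d[1],d[0]))%180).round(1))
```

```text
ell ((252.89093017578125, 182.7961883544922), (108.42750549316406, 112.25643920898438), 89.00945281982422)
flange 139 (array([537.83031834, 183.46494259]), np.float64(60.40868975075731))
flange 143 (array([536.7948844, 183.9774655]), np.float64(59.58385589132453))
bar centre [536.58806188 184.90559323 177.        ] len 76.8585363561341 thick 14.10574907682243 13.618319524360714 deg 24.89762277415739
80 ears 174.0 mid [544.26108075 181.23115621] deg 172.3
80 ears 171.1 mid [539.95230347 178.76899589] deg 85.5
  edge 171.5
  edge 170.1
  edge 77.9
95 ears 166.6 mid [540.75504243 182.92612751] deg 172.3
95 ears 163.8 mid [536.62990411 180.56890382] deg 85.5
  edge 171.5
  edge 170.1
  edge 77.9
110 ears 159.2 mid [537.24900412 184.62109881] deg 172.3
110 ears 156.6 mid [533.30750474 182.36881174] deg 85.5
  edge 171.5
  edge 170.1
  edge 77.9
120 ears 154.3 mid [534.91164524 185.75107967] deg 172.3
120 ears 151.7 mid [531.09257184 183.56875036] deg 85.5
  edge 171.5
  edge 170.1
  edge 77.9
```

Measurements:
- **Lid:** flange centre is about (537,184), with radius 59.6 mm and the bar at 24.9°. The bar measures 77×14 mm against 80×16.
- **Ears:** the directions are about -9° and 82°. The gap to the nearest is 34°, which fits the stated 32–45°.

I'll grip the bar with tool x at 205° and turn it -34°.

Run:
```python
from h import *
import pickle
from station import env, viewer, set_gripper
env.reach([537,184.5,275],dn(204.9))
print('stop',env.move_l([537,184.5,230],rate=60,f_stop=8))
s=env.read_state(); print(s['time_s'],s['tool_pos'],s['force'],s['qpos'])
cv2.imwrite('pics/w2.png',viewer.camera('wrist'));cv2.imwrite('pics/sd2.png',viewer.camera('side')[80:240,130:330].repeat(3,0).repeat(3,1))
```

```text
stop False
3.8917 [537.23043591 184.5664818  230.19581422] [ 0.21655048 -0.03155591  0.41778688] [ 3.09960996e-01  4.35082699e-01  1.80974970e+00  2.35495692e-05
  8.96317051e-01 -1.69537998e+00]
```

View pics/w2.png

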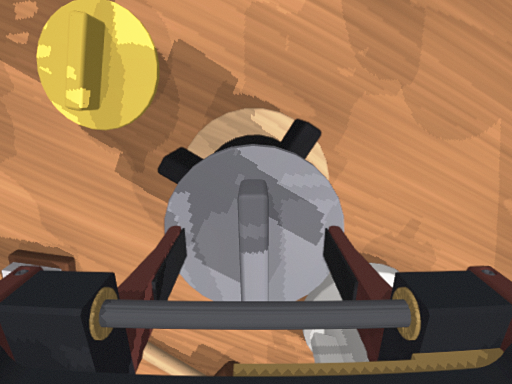

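View pics/sd2.png

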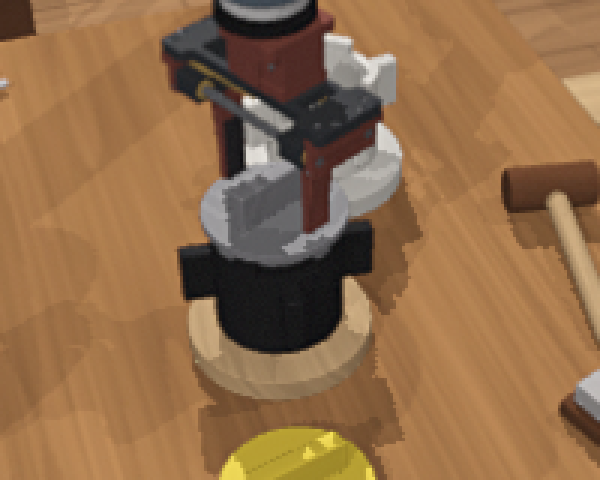

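The bar (column 252) is centred and aligned between the fingers, which stand astride it. The nearer ear, at (300,135), lies clockwise of the bar, which agrees with the measured -34°. Grip and turn.

Run:
```python
from h import *
from station import env, viewer, set_gripper
print('grip',set_gripper(10))
def show(t):
    s=env.read_state(); print(t,round(s['time_s'],2),s['tool_pos'].round(1),'F',s['force'].round(1),'M',s['wrist_torque'].round(2),'w',round(s['width'],1),s['qpos'].round(3)); return s
s=show('gripped')
q=np.array(s['qpos']); 
for i in range(2):
    q[5]+=np.radians(17); env.move_joints(q); show('turn')
```

```text
grip False
gripped 5.09 [537.  184.5 230. ] F [-1.  -0.1  0.5] M [ 0.04 -0.05 -0.02] w 16.1 [ 0.31   0.435  1.81  -0.     0.896 -1.695]
turn 5.47 [536.7 184.4 229.6] F [ 0.2  0.6 -3.2] M [-0.01  0.03  0.03] w 16.1 [ 0.31   0.436  1.811 -0.     0.896 -1.403]
turn 5.86 [536.9 184.4 229.8] F [-0.7  0.2 -3.8] M [ 0.05 -0.02  0.01] w 15.7 [ 0.31   0.435  1.81  -0.     0.896 -1.108]
```

The grip read 16 mm, which is the bar's thickness, and the turn met little force. Now a light push down.

Run:
```python
from h import *
from station import env, viewer, set_gripper
s=env.read_state(); p0=s['tool_pos']
print('stop',env.move_l([537,184.5,219.5],rate=25,f_stop=12))
s=env.read_state(); print(s['time_s'],s['tool_pos'].round(1),s['force'].round(1),s['width'])
cv2.imwrite('pics/w3.png',viewer.camera('wrist'));cv2.imwrite('pics/sd3.png',viewer.camera('side')[80:240,130:330].repeat(3,0).repeat(3,1))
```

```text
stop True
6.2833 [536.9 184.5 219.9] [-0.4  0.3  4.4] 15.960913584560032
```

View pics/sd3.png

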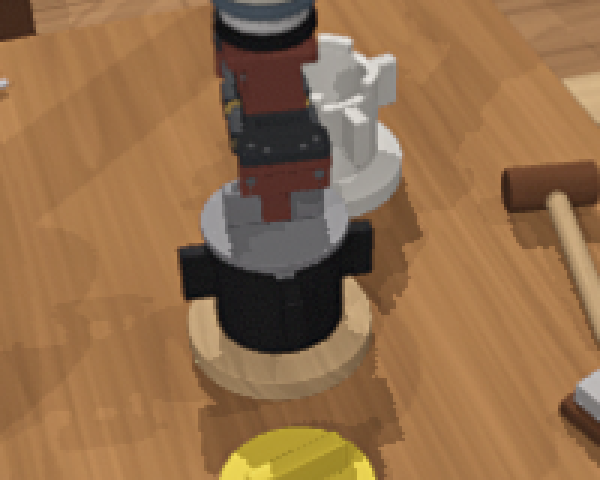

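View pics/w3.png

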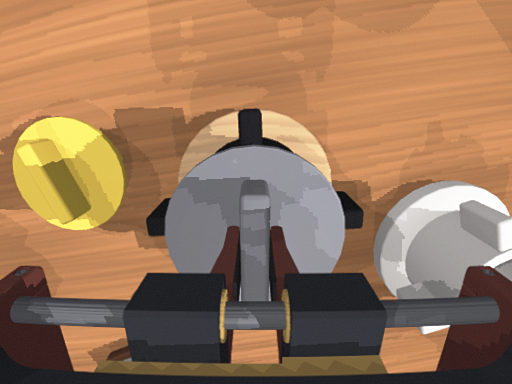

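The tool stopped 10 mm down on contact. In the wrist view the bar (column 255) lines up with the top ear (250,125). The flange width in pixels (166–345) is the same as before, so the lid came down with the gripper. Release, retreat and check.

Run:
```python
from h import *
import pickle
from station import env, viewer, set_gripper
set_gripper(60); env.move_l([537,184.5,350],rate=120); env.hold(.2)
s=env.read_state(); im=viewer.camera('wrist'); pickle.dump(s,open('s4.pkl','wb')); print(s['time_s'],s['tool_pos'],s['force'])
cv2.imwrite('pics/w4.png',im); cv2.imwrite('pics/w4c.png',cv2.resize(im[95:245,180:330],(600,600),interpolation=cv2.INTER_CUBIC))
for n in('side','scene'): cv2.imwrite(f'pics/{n}4.png',viewer.camera(n))
a=cv2.imread('pics/side4.png')[110:220,170:280]; b=cv2.imread('pics/side0.png')[110:220,170:280]
cv2.imwrite('pics/cmp.png',cv2.resize(np.hstack([b,a]),None,fx=3.6,fy=3.6,interpolation=cv2.INTER_CUBIC))
```

```text
8.6583 [536.82225981 184.42779466 349.29435781] [-0.04649218  0.43482895  0.90235618]
```

View pics/w4c.png

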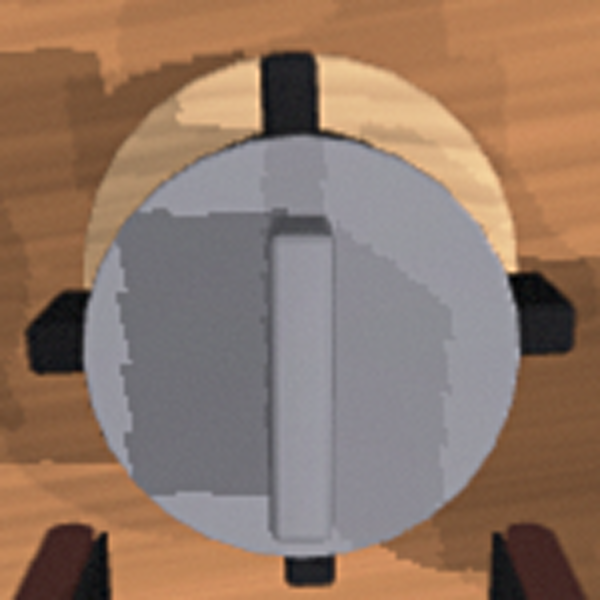

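View pics/cmp.png

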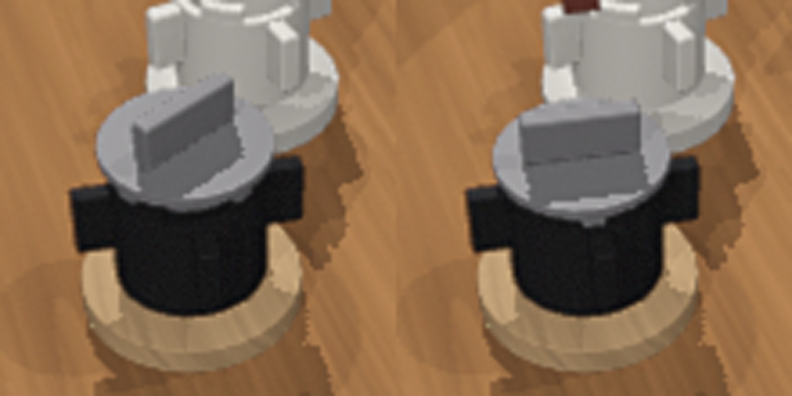

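View pics/scene4.png

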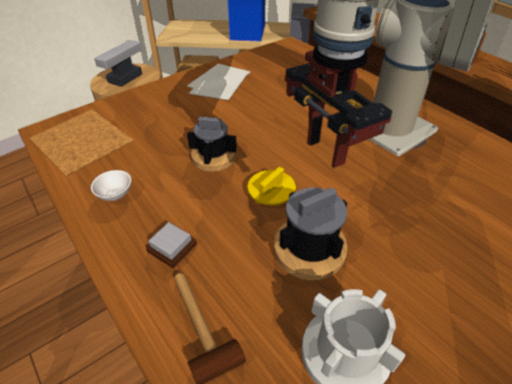

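The bar now lies in line with an ear pair, and the flange has dropped in the side view (top edge about 3 px lower). The small lid, yellow lid and white barrel look unmoved. A number for the height and angle next.

Run:
```python
from h import *
import pickle
from station import viewer
def flange(im,box):
    h=cv2.cvtColor(im,cv2.COLOR_BGR2HSV); m=((h[...,1]<60)&(h[...,2]>70)).astype(np.uint8)
    k=np.zeros_like(m);x0,y0,x1,y1=box;k[y0:y1,x0:x1]=1
    m=cv2.morphologyEx(m*k,cv2.MORPH_OPEN,np.ones((5,5)))
    return cv2.convexHull(max(cv2.findContours(m,0,1)[0],key=cv2.contourArea))[:,0].astype(float)
p=viewer.camera_params('wrist')
for n,sp in(('w1','s1.pkl'),('w4','s4.pkl')):
    s=pickle.load(open(sp,'rb'));T=wpose(s,p); P=flange(cv2.imread(f'pics/{n}.png'),(185,110,325,242))
    for z in(133,143): print(n,z,circ(plane(p,T,P,z)))
f=lambda *q:[(180+x/4-.4,95+y/4-.4) for x,y in q]
B=plane(p,T,f((274,235),(330,235),(330,540),(273,540)),167); ax=(B[2]+B[3]-B[0]-B[1])[:2]
print('bar',B.mean(0),np.linalg.norm(ax)/2,np.degrees(np.arctan2(ax[1],ax[0]))%180)
E_=plane(p,T,f((289,60),(310,580),(572,312),(28,340)),100)[:,:2]
for a,b in((0,1),(2,3)):
    d=E_[a]-E_[b];print('ears',np.linalg.norm(d),(E_[a]+E_[b])/2,np.degrees(np.arctan2(d[1],d[0]))%180)
# bar-top corners in side view, triangulated vs wrist: side crop (522,128),(638,112) after; /3.6
q=viewer.camera_params('side'); S=lambda u,v:(170+u/3.6-.4,110+v/3.6-.4)
def tri(o1,d1,o2,d2):
    t=np.linalg.lstsq(np.c_[d1,-d2],o2-o1,rcond=None)[0]; a=o1+t[0]*d1;b=o2+t[1]*d2; return (a+b)/2,np.linalg.norm(a-b)
# near-long-edge top corners: start then end
for lab,sp,side,w in(('start','s1.pkl',[S(137,128),S(234,84)],f((187,278),(435,480))),
                     ('end','s4.pkl',[S(522-396,127),S(639-396,112)],f((330,235),(330,540))),('endB','s4.pkl',[S(522-396,127),S(639-396,112)],f((274,235),(273,540)))):
    T=wpose(pickle.load(open(sp,'rb')),p); o,d=ray(p,T,w); o2,d2=ray(q,q['pose'],side)
    for i in(0,1):
        for j in (0,1): print(lab,i,j,*tri(o,d[i],o2,d2[j]))
```

```text
w1 133 (array([539.29157164, 182.71482768]), np.float64(61.63962483802797))
w1 143 (array([536.70519158, 183.99443739]), np.float64(59.577753197957236))
w4 133 (array([536.4612292 , 184.14589118]), np.float64(59.527605087591574))
w4 143 (array([533.71869434, 184.59851821]), np.float64(57.534036159070276))
bar [536.20346704 184.43196373 167.        ] 77.97874301813039 170.80309552069056
ears 161.63458152078582 [539.27476275 183.44078447] 173.11042324331225
ears 164.25988413910122 [535.57122984 183.61012311] 83.92451953077027
start 0 0 [499.93940963 174.06665596 170.82756766] 0.4236787514394295
start 0 1 [530.57341163 170.73916315 191.07478754] 67.93489328297987
start 1 0 [537.83280059 203.90988179 162.02887522] 68.3061150065208
start 1 1 [575.62619529 206.48374193 163.29888969] 2.7279261961895522
end 0 0 [499.48323545 197.22688909 154.85274289] 2.573181481096429
end 0 1 [538.84736504 190.15275591 151.40608314] 75.24642355602874
end 1 0 [527.02314143 182.20008474 185.85976785] 73.65049138526155
end 1 1 [577.87174471 184.85775076 157.1644099 ] 4.500853678601396
endB 0 0 [496.0911036  184.19037462 165.41811395] 1.6600837105992834
endB 0 1 [534.66946148 176.77711758 162.3594237 ] 74.8560809285481
endB 1 0 [523.34214782 170.93711319 193.49888969] 70.34150806182537
endB 1 1 [572.16161097 171.12433072 167.87718898] 1.807079085563675
```

The checks agree that the lid is home: the flange fits radius 59.5 mm at z=133, just as it fitted 59.6 at z=143 before. Triangulated bar-top corners sit at 165–168 mm (167 expected), and the bar is within about 3° of the ear line. Handing in.

```bash
python3 -c "
from station import env, workorder
print(workorder.sign_off(), env.read_state()['time_s'])"
```

```text
the job is handed in; nothing more can be done
the job is handed in; nothing more can be done
```

The larger barrel's lid is turned home and released, and the job is handed in. I gripped its bar, turned it 34° clockwise to the nearer ear pair, pressed it down lightly until it stopped 10 mm lower, then let go and backed the arm off to TCP z = 350 mm. The clock read 8.7 s at the last check before handing in.

My last checks, made before signing off:
- **Height:** the flange now fits its true radius (59.5 mm, expected 60) at 10 mm below the starting height. Triangulated bar-top corners are at 165–168 mm, against 167 expected.
- **Position and angle:** the lid is about 3 mm or less from the barrel axis. The bar is at 170.8° and the ears at about 173°, well inside the 23° limit.
- **Other objects:** the small lid, yellow lid and white barrel look unmoved in the pictures, judged by eye only.

**Disagreements:**
- The first ear bearings from the overhead view disagreed by up to about 7°, and the two ear pairs gave centres about 4 mm apart. Neither came close to the tolerances.
- Triangulating with the wrong long edge of the bar gave inconsistent heights of 155–157 mm with larger ray misses, so I used the other edge.

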